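# Trip-test the tea counter's power box, then hold its cover down on the seal

## Robot

A 7-joint arm with a two-finger parallel gripper is mounted at the origin on a cart in front of the work surface, level with it; the furniture and walls round the work are solid. World frame = base frame: x ahead of the robot, y to its left, z up, the work surface at z = 0. Lengths are in m, angles in rad, forces in N, time in s.
With the tool pointing down it reaches from about 0.4 to 0.925 m from the base axis. Payload 4.1 kg.
Tool frame: the origin (TCP) lies at the very end of the fingers, on their centre line; the grasp point (between the pads) lies 19 mm behind it; z points along the fingers, y is the line along which they close (so a half turn about z gives the same grasp; the last joint's range is limited). The gripper opens to 85 mm and grips with 20 to 120 N. Pads are 22 mm wide; open, the fingers measure 114 mm over their backs; the gripper's body (76 mm by 85 mm) begins 54 mm behind the grasp point. The pads swing forward as they close: fully open they stand 13 mm farther back than shut.
Start: joints at [-1.269, 0.398, 0.045, 1.537, -0.019, 1.207, -0.051], TCP at [0.254, 0.599, 0.231] pointing down, gripper open.
Joint ranges: [-2.82, 2.82], [-0.49, 2.23], [-1.37, 1.46], [0, 2.46], [-1.36, 4.5], [0.23, 2], [-2.94, 2.94]. Speed limits (rad/s): [2.57, 2.57, 3.14, 3.14, 3.14, 3.14, 3.14].

## Interface

Orientations are given as a rotation vector (axis times angle).
In Python, from bench import manip gives the robot as it stands.
- The arm moves only by the tool send_rows, never from a script. Its argument "plan" is a list of rows, each an object with "translation": the shift along the tool's x, y, z as a fraction of full scale, a list of three; "yaw": the turn about the tool's z as a fraction of full scale. A call has 1 to 10 rows; each row shifts and turns the commanded pose from where the row before left it, along the tool's axes as they then stand; what a row does not reach is not made up. Full scale, the value 1, is 0.5 m for a shift and 30 degrees for a turn. A row lasts 1/10 s, in which the tool goes at most 50 mm and 8.59 degrees, less where a joint would pass 70% of its speed; a pose out of reach is approached as far as the arm can. A call with a number of a shift or a turn outside -1 to 1 is refused whole. A call with a gripper value outside its range is refused whole. "jaw" is the opening, from 0 (shut) to 1 (fully open), set as the call begins (left out, the last holds). The fingers move at their own pace and stop on an object; "force" is the grip in N (left out, the last holds). Time passes only in rows, so rows that do not move let the fingers close. It gives the time, the measured TCP pose, the force, the opening and the grip force at its end, in the units of the state.
- manip.state(): the state, without advancing time (a new reading comes with each control period).
- manip.read_camera(name): name is "scene" or "top"; returns a dict with "color" (480x640x3 uint8, red, green, blue), "fov_y" (degrees; the focal length in pixels is half the picture's height over the tangent of half this angle, whatever the lens; pixels are square), "cx", "cy" (the principal point, pixels), "xyz" and "attitude" of the camera in the world. Camera axes: x right, y up, looking along -z (the intrinsics and any distortion apply to the point x, -y, -z); pixel columns grow to the right and rows downward; lengths in m; the calibration is good to about 2 mm. A picture is of the moment at which its call begins. There is no depth.
- manip.finish_job(): hands the job in; it is judged then, once.
The state is a dict: "t": time; "qpos": joint angles; "joint_vel": joint speeds; "tau": joint torques, N m; "position": TCP position; "tcp_rot": TCP orientation; "force": force on the tool from outside, world axes, zero at the start; "ft_torque": the same for the moment, N m; "grip_width": finger opening in m; "grasp_force": force on a finger pad.
Only numpy, scipy, OpenCV 4.12 (cv2) and the standard library are available. Lean on these libraries where they do the work, as an engineer would, in place of code of your own. Each camera call takes 0.05 s, during which the arm holds its last target. There are 200 camera calls.

## Task

The tea counter's new power box lies open on its back: check that its main switch trips by pressing the round test button so that the lever drops, and then lift the lever back over to its raised position, where it stays by itself. Then fit the loose cover squarely over the box and press it down on the foam seal with a steady force of about 12 N (at least 8, at most 18 N), as a third hand for the colleague who will drive the four screws; never squash the seal flat. The program finishes while the gripper is still holding the cover down like this, and the other things on the counter stay where they are.

Things in the scene. Friction and masses are not known exactly. Their poses are not given: they have to be found in the camera images.
- box: Open grey plastic power box lying on its back, 150 x 160 mm (x, y), rim 56 mm high, fixed to the counter. Origin: centre of its underside; z up; three cable glands stick out 13 mm at its -x end. A row of white switch modules, 108 mm along y, stands in it; its level face, 45 mm wide (x = -22 to 22 mm), is 62 mm above the counter. The main switch is the wide module, y = -54 to 18 mm.
- box_seat (a point): Middle of the box, 62 mm above the counter, level with the top of the unpressed seal; axes as the box. A centred cover has its origin straight below this point, and touches the seal when its origin is 12 mm below it (50 mm above the counter). Two small breakers at y = 27 and 45 mm have fixed black toggles 12 mm high: not used.
- seal (a joint): Compression of the black foam seal that stands 6 mm proud all round the box's rim, m: 0 = free, grows as it is pressed down, stop at 0.0065 (flat). A spring of 4 N per mm: 8 N is 2 mm, 12 N is 3 mm, 18 N is 4.5 mm; the cover's own weight counts in the force.
- button_top (a point): Centre of the top of the round black test button, 14 mm across, at x = 0, y = -38 mm of the box; it stands 8 mm above the face, 70 mm above the counter. Pressed straight down.
- button (a joint): Travel of the test button, m: 0 = out, 0.005 = fully in (about 5 N). It springs back by itself. On its way down it pushes the lever over its dead centre, so that the lever drops.
- lever_tip (a point): Middle of the tip of the main switch's black lever, at y = -6 mm of the box; the lever is 12 mm wide (y) and 8 to 10 mm thick; the tip is 32 mm from the pivot, which lies at x = 4 mm, 6 mm below the face. Raised, the tip is about 87 mm above the counter, dropped about 85 mm.
- lever (a joint): Lever angle, rad: 0 = raised, leaning 0.21 rad past vertical toward the box's +x end, where it stays; grows as it falls toward the -x end; 0.65 = dropped, leaning 0.44 rad toward -x. Dead centre near 0.2; from there it falls to either side by itself. Pushing the dropped lever back toward +x takes about 1 N at the tip.
- cover: Loose grey cover, 0.2 to 0.3 kg, right way up on the counter. Origin: centre of its lower edge, z up. Flange 165 x 175 mm (x, y), underside 12 mm and top 15 mm above the origin, with a flared skirt below it that fits round the box's rim with 4 to 7 mm play a side. Four screw heads at the corners. Either way round (half a turn) fits.
- cover_grip (a point): Middle of the cover's raised hollow hood, 38 mm above the cover's origin; axes as the cover. The hood is 54 mm wide (x: grasp it across this from above), 118 mm long (y), rises from the flange (15 mm) to 53 mm and has a clear window in its top. The raised lever fits inside it.
- screwdriver: Screwdriver, 190 mm, lying on the notebook; leave alone.
- tin: Large food tin, 101 mm across, 118 mm high, at the back; origin under its centre; leave alone.
- jar: Lidded canister, 102 mm across, 140 mm high, at the back; leave alone.
- sugar: Small white canister with a wooden lid, 70 mm across, 90 mm high, at the back; leave alone.
- cartons: Tea carton with a gabled top, 68 x 131 x 107 mm, at the back right; leave alone.
- cups: Stack of paper cups, 74 mm across, 178 mm high, at the right, toward the back; leave alone.
- mug: Mug, 92 mm across, 93 mm high, at the front right; leave alone.
- tissues: Tissue pack, 69 x 127 x 34 mm, at the right edge; leave alone.
- notebook: Notebook, 210 x 153 x 16 mm, on the left, with the screwdriver on it; leave alone.

How it is judged:
On the way, in this order (a step that is already met when the one before it is completed fails the run):
1. the test button is pressed and the lever drops while the button is down (value of joint button above 0.0015 m and value of joint lever above 0.4 rad).
2. the lever is back in its raised position and the button is out (value of joint lever below 0.1 rad and value of joint button below 0.001 m), for 0.2 s.
3. the cover rests on the seal, squarely over the box (horizontal distance between cover and box_seat below 0.007 m and angle between the x axis of cover and the x axis of box, either way round below 0.06 rad and angle between the z axis of cover and the z axis of box, either way round below 0.035 rad and value of joint seal above 0.0003 m), for 0.1 s.
At the end, for the whole second after the job is handed in: The cover lies on the box's seal within 7 mm of centre, turned less than 0.06 rad and level within 0.035 rad; it is pressed on the seal with 8 to 18 N (seal compressed 1.8 to 4.6 mm) steadily through the last second by the fingers, which still touch it; the lever stays raised (under 0.1 rad) (horizontal distance between cover and box_seat below 0.007 m and angle between the x axis of cover and the x axis of box, either way round below 0.06 rad and angle between the z axis of cover and the z axis of box, either way round below 0.035 rad and contact force between cover and box above 6 N and value of joint seal between 0.0018 and 0.0046 m and value of joint lever below 0.1 rad and contact force between the fingers and cover above 1 N and linear speed of cover below 0.02 m/s); the arm keeps its last pose, push and grip.
It fails at once if the seal is squashed flat (over 6.2 mm, 25 N) (value of joint seal above 0.0062 m).
It fails at once if a bystander is displaced by more than 30 mm (distance of any of screwdriver, tin, jar, sugar, cartons, cups, mug, tissues, notebook from where it was at the start of the episode above 0.03 m).
It also fails if it takes over 58 s, if anything falls off the work surface, if the arm or the gripper's body presses on something with over 40 N, if the wrist force passes 120 N, or if a joint passes its speed limit or range.

## Working session

There is one attempt and no reset: what is moved stays moved. The work goes in short steps, Python scripts to look and compute and a tool call to move; the robot and the scene stay as the last step left them, time stands still between calls to the robot, and variables do not carry over. Pictures are saved under pics/ and viewed, at most 10 in all, crops included, and the job is handed in when it is done.

Besides the shell and the picture viewer there is one more tool, called after "Call:" as a command line: name --argument value ..., lists and objects as JSON in quotes. send_rows: Moves the arm, as the interface text tells. Its arguments: {"type":"object","properties":{"plan":{"type":"array","items":{"type":"object","properties":{"translation":{"type":"array","items":{"type":"number","minimum":-1,"maximum":1}},"yaw":{"type":"number","minimum":-1,"maximum":1}}}},"jaw":{"type":"number"},"force":{"type":"number"}},"required":["plan"]}

```bash
mkdir -p pics; ls
cat > h.py <<'E'
import numpy as np, cv2
from scipy.spatial.transform import Rotation as R
from bench import manip
def snap(n,f):
    c=manip.read_camera(n); cv2.imwrite(f,c['color'][:,:,::-1]); return c
def show(c): print({k:(np.array(v).round(4).tolist() if k!='lens' else v) for k,v in c.items() if k!='color'})
E
python3 - <<'E'
from h import *
import pickle
s=manip.state(); print({k:np.round(v,3).tolist() for k,v in s.items()})
for n in('scene','top'):
    c=snap(n,f'pics/{n}0.png'); show(c); pickle.dump(c,open(n+'0.pkl','wb'))
E
```

```text
pics
{'t': 0.0, 'qpos': [-1.269, 0.399, 0.045, 1.538, -0.019, 1.207, -0.051], 'joint_vel': [0.0, -0.0, 0.002, 0.001, -0.001, -0.0, -0.001], 'tau': [-0.0, -47.513, 1.364, -25.422, 0.012, 0.01, 0.0], 'position': [0.253, 0.598, 0.23], 'tcp_rot': [-0.625, -3.078, 0.003], 'force': [0.826, -0.599, -0.602], 'ft_torque': [0.02, 0.033, -0.018], 'grasp_force': 0.0, 'grip_width': 0.086}
{'fov_y': 50.3821, 'cx': 321.1304, 'cy': 238.799, 'xyz': [-0.4383, -0.6626, 0.6873], 'attitude': [0.9849, -0.5621, -0.8818]}
{'fov_y': 45.5831, 'cx': 318.7844, 'cy': 238.3716, 'xyz': [0.4229, -0.0234, 1.4077], 'attitude': [0.0672, -0.0963, -1.5456]}
```

View pics/top0.png

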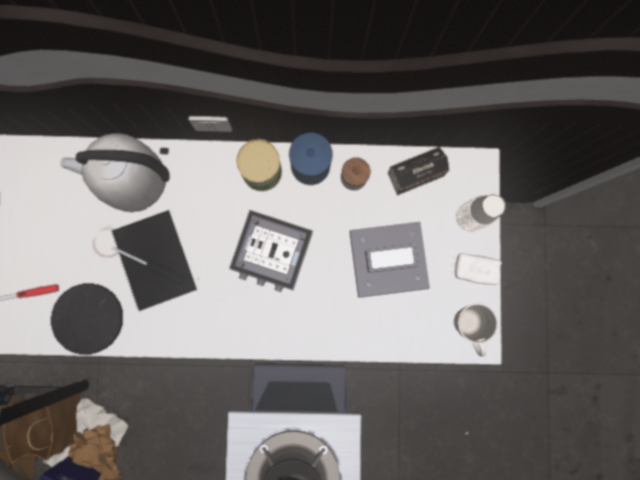

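View pics/scene0.png

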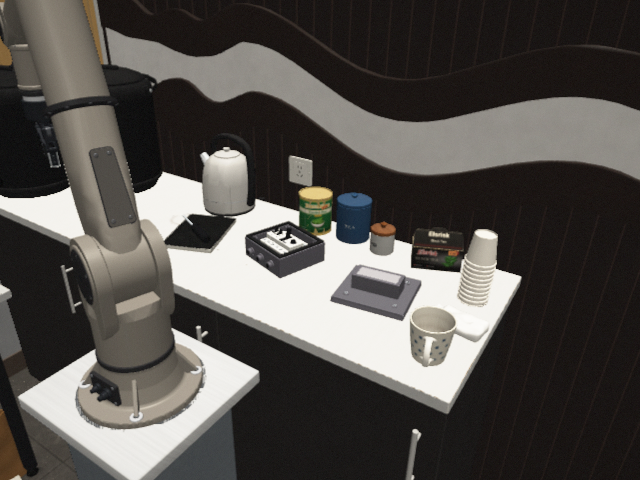

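The top view shows the box at about (271,250) with glands toward the robot, the button at (286,254), and the cover at (389,260). I'll zoom in on both views for corner measurements.

```bash
cat >> h.py <<'E'
def K(c):
    f=240/np.tan(np.radians(c['fov_y'])/2); return f
def proj(c,P):
    p=R.from_rotvec(c['attitude']).inv().apply(np.atleast_2d(P)-c['xyz']); f=K(c)
    return np.c_[c['cx']+f*p[:,0]/-p[:,2], c['cy']+f*p[:,1]/p[:,2]]
def ray(c,uv,z):
    uv=np.atleast_2d(uv).astype(float); f=K(c)
    d=R.from_rotvec(c['attitude']).apply(np.c_[(uv[:,0]-c['cx'])/f,-(uv[:,1]-c['cy'])/f,-np.ones(len(uv))])
    z=np.broadcast_to(z,len(uv)); return np.array(c['xyz'])+d*((z-c['xyz'][2])/d[:,2])[:,None]
E
python3 - <<'E'
from h import *
import pickle
c=pickle.load(open('top0.pkl','rb')); s=pickle.load(open('scene0.pkl','rb'))
print(c.keys()); print(proj(c,[[0,0,0],[.254,.599,.231]]),proj(s,[[0,0,0],[.254,.599,.231]]))
im=c['color'][:,:,::-1]
a=cv2.resize(im[200:300,225:325],None,fx=5,fy=5,interpolation=cv2.INTER_CUBIC)[:,:400]
b=cv2.resize(im[215:305,340:440],None,fx=4,fy=4,interpolation=cv2.INTER_CUBIC)
o=np.zeros((500,800,3),np.uint8); o[:500,:400]=cv2.resize(im[205:295,228:318],(400,400),interpolation=cv2.INTER_CUBIC).shape and 0
a=cv2.resize(im[205:305,225:325],(400,400),interpolation=cv2.INTER_CUBIC)
b=cv2.resize(im[210:310,340:440],(400,400),interpolation=cv2.INTER_CUBIC)
cv2.imwrite('pics/crop0.png',np.hstack([a,b]))
print(ray(c,[[271,250],[389,260]],.05))
E
```

```text
dict_keys(['color', 'fov_y', 'cx', 'cy', 'xyz', 'attitude'])
[[293.19569542 477.05323769]
 [ -5.98147134 375.9771537 ]] [[142.26399813 381.80636206]
 [ 52.92945968 165.07956198]]
[[ 0.53485458  0.06617381  0.05      ]
 [ 0.51773572 -0.21572503  0.05      ]]
```

View pics/crop0.png

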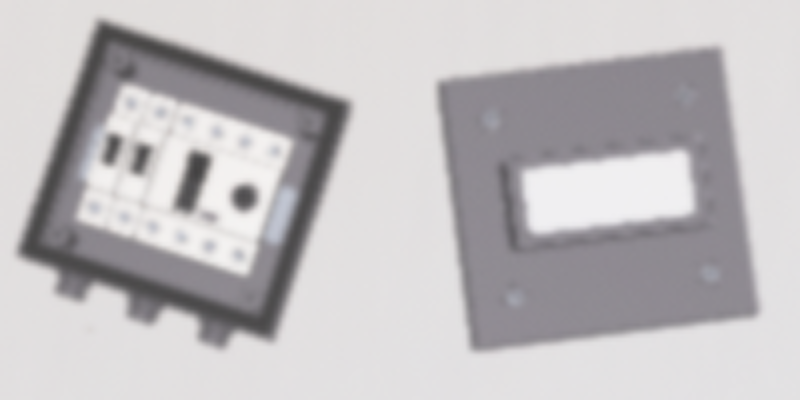

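```bash
cat > fit.py <<'E'
from h import *
import pickle
c=pickle.load(open('top0.pkl','rb')); s=pickle.load(open('scene0.pkl','rb'))
def fit2(mod,P):
    m=mod-mod.mean(0); q=P-P.mean(0)
    U,S,V=np.linalg.svd(m.T@q); 
    th=np.arctan2((m[:,0]*q[:,1]-m[:,1]*q[:,0]).sum(),(m*q).sum())
    r=np.array([[np.cos(th),-np.sin(th)],[np.sin(th),np.cos(th)]])
    t=P.mean(0)-r@mod.mean(0); return t,th,((mod@r.T+t-P)*1000).round(1)
def up(p,u0,v0): return (np.array(p,float)+.5)/4-.5+[u0,v0]
cb=up([[98,22],[350,103],[272,340],[20,253]],225,205)
cc=up([[40,82],[320,47],[357,315],[73,348]],340,210)
sg=np.array([[1,1],[1,-1],[-1,-1],[-1,1]])
b=fit2(sg*[.075,.08],ray(c,cb,.060)[:,:2]); k=fit2(sg*[.0825,.0875],ray(c,cc,.015)[:,:2])
# alternative points: button, lever
E
cat > t.py <<'E'
from fit import *
for n,x in(('box',b),('cover',k)): print(n,x[0].round(4),x[1].round(4),x[2].tolist())
def w(x,p): t,th,_=x; r=R.from_euler('z',th); return r.apply(p)+[t[0],t[1],0]
pt=w(b,[[0,-.038,.07],[.0105,-.006,.087]])
print(pt.round(4)); print('button seen',ray(c,up([[243,197]],225,205),.07))
im=s['color'][:,:,::-1].copy()
im=cv2.resize(im[200:330,235:435],None,fx=4,fy=4,interpolation=cv2.INTER_CUBIC)
def dr(P,col):
    q=((proj(s,P)-[235,200]+.5)*4-.5).round().astype(int); 
    for i in q: cv2.circle(im,tuple(map(int,i)),3,col,-1)
dr(w(b,[[.075*i,.08*j,.061] for i,j in sg]),(0,0,255)); dr(pt,(0,255,0))
dr(w(k,[[.0825*i,.0875*j,.015] for i,j in sg]),(0,0,255));dr(w(k,[[.027*i,.059*j,.053] for i,j in sg]),(0,255,0))
cv2.imwrite('pics/chk.png',im)
E
python3 t.py
```

```text
box [0.5356 0.0658] -0.2942 [[2.7, 0.2], [1.0, -2.0], [-1.3, -0.9], [-2.4, 2.7]]
cover [ 0.5228 -0.2208] 0.1421 [[0.7, 0.5], [-0.6, -0.2], [0.4, -0.2], [-0.5, -0.1]]
[[0.5246 0.0294 0.07  ]
 [0.5439 0.057  0.087 ]]
button seen [[0.52490513 0.0309068  0.07      ]]
```

View pics/chk.png

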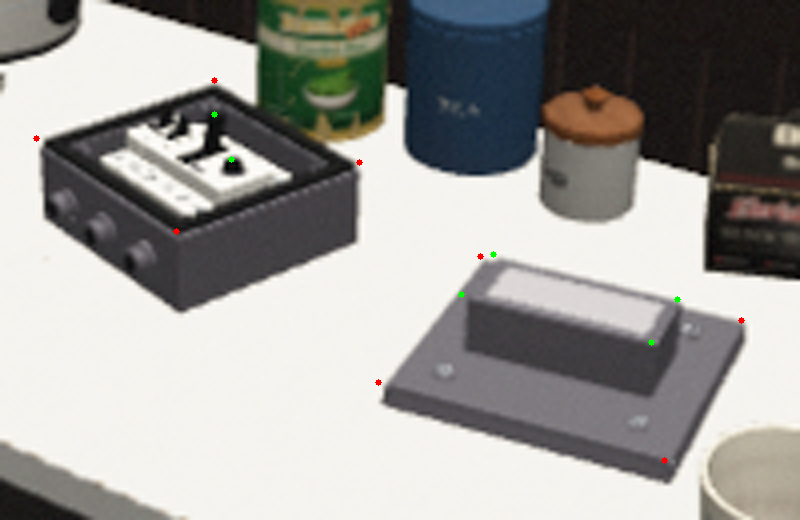

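The scene view (button at crop (232,166), box corners 1–2 px from the projection) agrees with the top view to about 3 mm. I'll write a planner for the tool-frame rows.

```bash
cat > plan.py <<'E'
# usage: plan.py x y z yawOfToolY(deg world) -> total shift in tool axes (units) and yaw (units), rows needed
import sys
from h import *
def plan(x,y,z,ang=None):
    s=manip.state(); T=R.from_rotvec(s['tcp_rot']); ay=T.apply([0,1,0]); a=np.degrees(np.arctan2(ay[1],ay[0]))
    d=np.array([x,y,z])-s['position']; t=T.inv().apply(d)/.5
    dy=0 if ang is None else -((ang-a+90)%180-90)
    print('t',round(s['t'],2),'pos',np.round(s['position'],4),'toolY deg',round(a,2),'tilt',T.apply([0,0,1]).round(4),'F',np.round(s['force'],1),'w',round(s['grip_width'],4))
    print('tool units total',t.round(4),'yaw units',round(dy/30,4),'deg',round(dy,1),'min rows',np.ceil(max(np.linalg.norm(t)/.1,abs(dy)/8.59)))
    # constant world path while turning
if __name__=='__main__': plan(*map(float,sys.argv[1:]))
E
python3 - <<'E'
from fit import *
# scene-only and joint fits
from scipy.optimize import least_squares
def obs(p): return (np.array(p,float)+.5)/4-.5+[235,200]
B=sg*[.075,.08]; C=sg*[.0825,.0875]
so=obs([[215,88],[357,166],[178,232],[43,148]]); sc=obs([[745,325],[668,468],[384,390]])
def W(p,x): 
    r=R.from_euler('z',p[2]); return r.apply(x)+[p[0],p[1],0]
def z(m,h): return np.c_[m,np.full(len(m),h)]
def fit(tops,scs,ws,p0):
    f=lambda p: np.r_[(proj(c,W(p[:3],tops[0]))-tops[1]).ravel()*2.7,(proj(s,W(p[:3],scs[0]))-scs[1]).ravel()*2.2*ws]
    return least_squares(f,p0)
for ws in(0,1,5):
    bb=fit((np.r_[z(B,.061),[[0,-.038,.07]]],np.r_[cb,up([[243,197]],225,205)]),(np.r_[z(B,.061),[[0,-.038,.07]]],np.r_[so,obs([[232,166]])]),ws,[.535,.066,-.29])
    kk=fit((z(C,.015),cc),(z(C[[1,2,3]],.015),sc),ws,[.52,-.22,.14])
    print(ws,bb.x.round(4),kk.x.round(4),'button',W(bb.x,[0,-.038,.07]).round(4))
E
python3 plan.py .525 .03 .20 -16.9
```

```text
0 [ 0.5357  0.066  -0.2944] [ 0.5228 -0.2208  0.1421] button [0.5246 0.0297 0.07  ]
1 [ 0.5353  0.0652 -0.2942] [ 0.5224 -0.2222  0.1437] button [0.5243 0.0288 0.07  ]
5 [ 0.5317  0.0615 -0.2941] [ 0.519  -0.2255  0.145 ] button [0.5207 0.0252 0.07  ]
t 0.1 pos [0.2534 0.598  0.2304] toolY deg 67.04 tilt [-6.0e-04 -1.6e-03 -1.0e+00] F [-0.3  0.2 -0.1] w 0.0854
tool units total [-0.9433 -0.8339  0.0624] yaw units 2.7981 deg 83.9 min rows 13.0
```

Call:
send_rows --plan '[{"translation":[-0.072,-0.064,0]},{"translation":[-0.072,-0.064,0]},{"translation":[-0.072,-0.064,0]},{"translation":[-0.072,-0.064,0]},{"translation":[-0.072,-0.064,0]},{"translation":[-0.072,-0.064,0]},{"translation":[-0.072,-0.064,0]},{"translation":[-0.072,-0.064,0]},{"translation":[-0.072,-0.064,0]},{"translation":[-0.072,-0.064,0]}]' --jaw 0

```text
validation failed for argument at $.pl...
```

Call:
send_rows --plan '[{"translation":[0,0,0],"yaw":0.28},{"translation":[0,0,0],"yaw":0.28},{"translation":[0,0,0],"yaw":0.28},{"translation":[0,0,0],"yaw":0.28},{"translation":[0,0,0],"yaw":0.28},{"translation":[0,0,0],"yaw":0.28},{"translation":[0,0,0],"yaw":0.28},{"translation":[0,0,0],"yaw":0.28},{"translation":[0,0,0],"yaw":0.28},{"translation":[0,0,0],"yaw":0.28}]'

```text
t: 1.1
position: [0.2534, 0.5982, 0.2307]
tcp_rot: [2.53, 1.862, -0.001]
force: [-0.5, 0.2, 0.0]
grip_width: 0.0853
grasp_force: 0.0
```

```bash
python3 plan.py .524 .029 .12 -16.9
```

```text
t 1.1 pos [0.2534 0.5982 0.2307] toolY deg -17.3 tilt [-4.e-04 -1.e-03 -1.e+00] F [-0.5  0.2  0. ] w 0.0853
tool units total [-0.9256  0.8554  0.2224] yaw units -0.0135 deg -0.4 min rows 13.0
```

Call:
send_rows --plan '[{"translation":[-0.071,0.066,0],"yaw":0},{"translation":[-0.071,0.066,0],"yaw":0},{"translation":[-0.071,0.066,0],"yaw":0},{"translation":[-0.071,0.066,0],"yaw":0},{"translation":[-0.071,0.066,0],"yaw":0},{"translation":[-0.071,0.066,0],"yaw":0},{"translation":[-0.071,0.066,0],"yaw":0},{"translation":[-0.071,0.066,0],"yaw":0},{"translation":[-0.071,0.066,0],"yaw":0},{"translation":[-0.071,0.066,0],"yaw":0}]' --jaw 0 --force 60

```text
t: 2.1
position: [0.4659, 0.1608, 0.2312]
tcp_rot: [-2.524, -1.87, -0.0]
force: [0.7, 0.4, -0.7]
grip_width: -0.0
grasp_force: 0.0
```

Call:
send_rows --plan '[{"translation":[-0.071,0.066,0],"yaw":0},{"translation":[-0.071,0.066,0],"yaw":0},{"translation":[-0.071,0.066,0],"yaw":0},{"translation":[0,0,0.08],"yaw":0},{"translation":[0,0,0.08],"yaw":0},{"translation":[0,0,0],"yaw":0},{"translation":[0,0,0],"yaw":0}]'

```text
t: 2.8
position: [0.529, 0.032, 0.1514]
tcp_rot: [-2.524, -1.87, 0.002]
force: [0.9, 0.4, 0.4]
grip_width: -0.0001
grasp_force: 0.0
```

```bash
python3 plan.py .524 .029 .10 -16.9
python3 - <<'E'
from h import *
import pickle
ims=[]
for n in('scene','top'):
    c=snap(n,f'pics/{n}1.png'); pickle.dump(c,open(n+'1.pkl','wb'))
    q=proj(c,manip.state()['position'])[0]; im=c['color'][:,:,::-1].copy()
    u,v=int(q[0])-40,int(q[1])-50
    a=cv2.resize(im[v:v+100,u:u+80],None,fx=5,fy=5,interpolation=cv2.INTER_CUBIC)
    cv2.circle(a,tuple(int(i) for i in ((q-[u,v]+.5)*5-.5)),2,(0,0,255),-1); ims.append(a); print(n,q,u,v)
cv2.imwrite('pics/c1.png',np.hstack(ims))
E
```

```text
t 2.8 pos [0.529  0.032  0.1514] toolY deg -16.95 tilt [-1.1e-03 -6.0e-04 -1.0e+00] F [0.9 0.4 0.4] w -0.0001
tool units total [-0.0085 -0.0078  0.1028] yaw units -0.0017 deg -0.1 min rows 2.0
scene [292.68278904 209.53298077] 252 159
top [283.35921765 248.29269385] 243 198
```

View pics/c1.png

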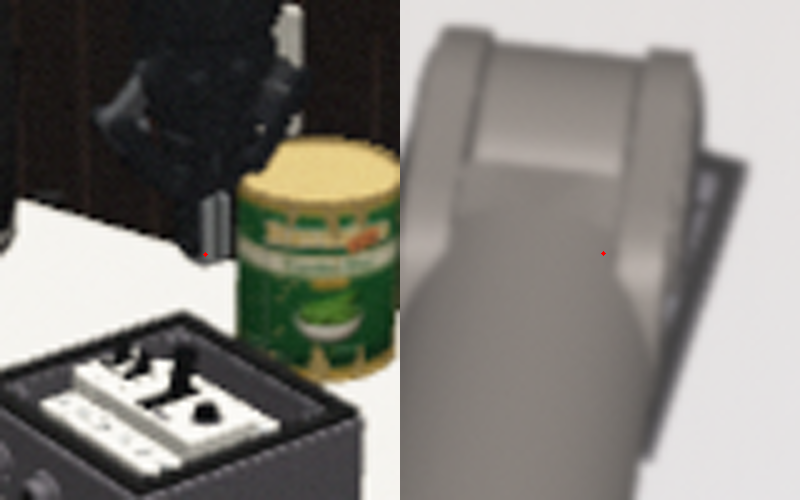

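The tip appears at (205,260) in the left crop against a projected (205,254). That is the same vertical bias as for the box, so the scene camera is biased and the top-view fit is right. I'll go down over the button.

Call:
send_rows --plan '[{"translation":[-0.007,-0.007,0.04],"yaw":0},{"translation":[0,0,0.06],"yaw":0},{"translation":[0,0,0.05],"yaw":0},{"translation":[0,0,0],"yaw":0},{"translation":[0,0,0],"yaw":0}]'

```text
t: 3.4
position: [0.5263, 0.0299, 0.078]
tcp_rot: [2.523, 1.87, 0.004]
force: [0.7, 0.8, 0.7]
grip_width: -0.0002
grasp_force: 0.0
```

Call:
send_rows --plan '[{"translation":[0,0,0.005],"yaw":0},{"translation":[0,0,0.005],"yaw":0},{"translation":[0,0,0.004],"yaw":0},{"translation":[0,0,0],"yaw":0},{"translation":[0,0,0],"yaw":0}]'

```text
t: 3.9
position: [0.5256, 0.0298, 0.0698]
tcp_rot: [2.524, 1.869, 0.002]
force: [0.5, 0.7, 1.9]
grip_width: 0.0003
grasp_force: 0.9
```

Call:
send_rows --plan '[{"translation":[0,0,0.004],"yaw":0},{"translation":[0,0,0.004],"yaw":0},{"translation":[0,0,0],"yaw":0},{"translation":[0,0,0],"yaw":0},{"translation":[0,0,0],"yaw":0}]'

```text
t: 4.4
position: [0.5256, 0.0298, 0.0656]
tcp_rot: [2.524, 1.869, 0.002]
force: [1.5, -0.3, 5.3]
grip_width: 0.0001
grasp_force: 2.2
```

Run:
```python
from h import *
s=manip.state(); print(s['t'],s['position'],s['force'])
c=snap('scene','pics/s2.png'); cv2.imwrite('pics/s2c.png',cv2.resize(c['color'][200:280,240:340,::-1],None,fx=5,fy=5,interpolation=cv2.INTER_CUBIC))
```

```text
4.4 [0.52559283 0.02981762 0.06555038] [ 1.53903512 -0.31798772  5.27408186]
```

View pics/s2c.png

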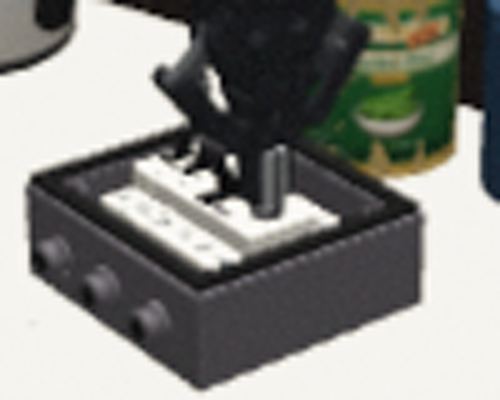

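The lever appears dropped toward -x, next to the finger at about (205,165), with 5.3 N on the button. I'll retract and go round to the -x side of the lever.

Call:
send_rows --plan '[{"translation":[0,0,-0.03],"yaw":0},{"translation":[0,0,-0.08],"yaw":0},{"translation":[0.031,-0.043,0],"yaw":0},{"translation":[0.032,-0.043,0],"yaw":0},{"translation":[0,0,0],"yaw":0},{"translation":[0,0,0],"yaw":0}]'

```text
t: 5.05
position: [0.4921, 0.0723, 0.1204]
tcp_rot: [-2.523, -1.871, 0.002]
force: [0.1, -0.3, 0.3]
grip_width: 0.0001
grasp_force: 0.0
```

```bash
python3 plan.py .4937 .0724 .075 -16.9
python3 - <<'E'
from h import *
c=snap('scene','pics/s3.png'); cv2.imwrite('pics/s3c.png',cv2.resize(c['color'][190:270,240:340,::-1],None,fx=5,fy=5,interpolation=cv2.INTER_CUBIC))
E
```

```text
t 5.05 pos [0.4921 0.0723 0.1204] toolY deg -16.89 tilt [-1.2e-03 -3.0e-04 -1.0e+00] F [ 0.1 -0.3  0.3] w 0.0001
tool units total [0.0012 0.0032 0.0908] yaw units 0.0005 deg 0.0 min rows 1.0
```

View pics/s3c.png

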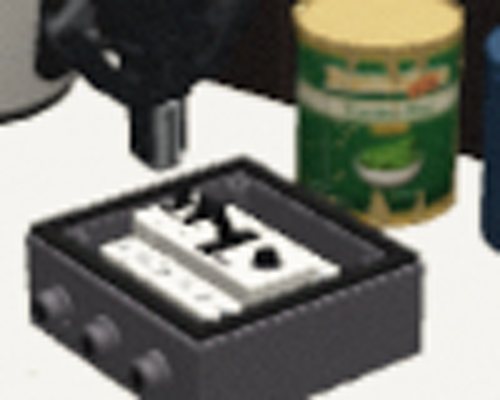

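The lever (210,210) now leans toward -x, so it has dropped. I'll descend and push it toward +x.

Call:
send_rows --plan '[{"translation":[0,0,0.05],"yaw":0},{"translation":[0,0,0.04],"yaw":0},{"translation":[0,0.01,0],"yaw":0},{"translation":[0,0.01,0],"yaw":0},{"translation":[0,0.01,0],"yaw":0},{"translation":[0,0.01,0],"yaw":0}]'

```text
t: 5.7
position: [0.5118, 0.0665, 0.0765]
tcp_rot: [-2.523, -1.867, 0.002]
force: [-10.6, 1.7, 18.1]
grip_width: 0.0001
grasp_force: 8.4
```

Call:
send_rows --plan '[{"translation":[0,0.006,0],"yaw":0},{"translation":[0,0.006,0],"yaw":0},{"translation":[0,0.006,0],"yaw":0},{"translation":[0,0,0],"yaw":0}]'

```text
t: 6.1
position: [0.5222, 0.0636, 0.0762]
tcp_rot: [2.524, 1.868, 0.003]
force: [0.2, 0.5, 0.1]
grip_width: -0.0
grasp_force: 0.0
```

```bash
python3 plan.py .5356 .0659 .075 -16.9
python3 - <<'E'
from h import *
c=snap('scene','pics/s4.png'); cv2.imwrite('pics/s4c.png',cv2.resize(c['color'][190:270,240:340,::-1],None,fx=5,fy=5,interpolation=cv2.INTER_CUBIC))
E
```

```text
t 6.1 pos [0.5222 0.0636 0.0762] toolY deg -16.98 tilt [ 2.5e-03  3.0e-04 -1.0e+00] F [0.2 0.5 0.1] w -0.0
tool units total [0.0122 0.0243 0.0024] yaw units -0.0027 deg -0.1 min rows 1.0
```

View pics/s4c.png

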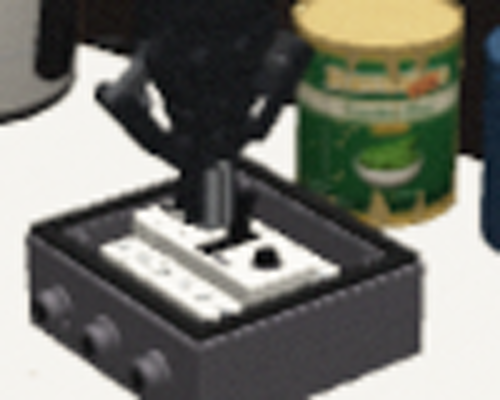

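Lateral force is back to zero, and the lever looks upright at (240,215). I'll retract, open the jaw, turn and move toward the cover.

Call:
send_rows --plan '[{"translation":[0,-0.03,0],"yaw":0},{"translation":[0,0,-0.08],"yaw":0},{"translation":[0,0,-0.09],"yaw":0},{"translation":[-0.08,0,0],"yaw":-0.279},{"translation":[-0.08,0,0],"yaw":-0.279},{"translation":[-0.08,0,0],"yaw":-0.279},{"translation":[-0.09,0,0],"yaw":0},{"translation":[-0.09,0,0],"yaw":0},{"translation":[0,0,0],"yaw":0}]' --jaw 1

```text
t: 7.05
position: [0.5005, -0.1451, 0.1611]
tcp_rot: [2.075, 2.353, -0.004]
force: [-0.7, 0.1, 0.5]
grip_width: 0.0851
grasp_force: 0.0
```

```bash
python3 plan.py .5228 -.2208 .12 8.14
python3 - <<'E'
from h import *
import pickle
ims=[]
for n,u,v in(('scene',240,190),('top',221,205)):
    c=snap(n,f'pics/{n}5.png'); pickle.dump(c,open(n+'5.pkl','wb'))
    ims.append(cv2.resize(c['color'][v:v+100,u:u+100,::-1],(400,400),interpolation=cv2.INTER_CUBIC))
cv2.imwrite('pics/c5.png',np.hstack(ims))
E
```

```text
t 7.05 pos [ 0.5005 -0.1451  0.1611] toolY deg 7.18 tilt [ 0.0019 -0.005  -1.    ] F [-0.7  0.1  0.5] w 0.0851
tool units total [-0.1554  0.0253  0.0831] yaw units -0.032 deg -1.0 min rows 2.0
```

View pics/c5.png

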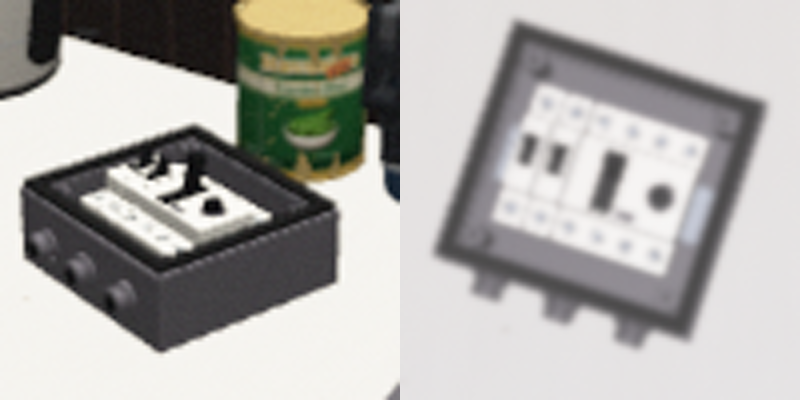

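The lever is raised again, looking just as at the start (crop (195,170) and (610,180)). Next is grasping the hood.

Call:
send_rows --plan '[{"translation":[-0.077,0.013,0],"yaw":-0.032},{"translation":[-0.078,0.013,0.03],"yaw":0},{"translation":[0,0,0.05],"yaw":0},{"translation":[0,0,0],"yaw":0},{"translation":[0,0,0],"yaw":0}]'

```text
t: 7.65
position: [0.5249, -0.2097, 0.1199]
tcp_rot: [-2.041, -2.386, -0.0]
force: [0.1, 0.5, -0.3]
grip_width: 0.0852
grasp_force: 0.0
```

```bash
python3 plan.py .5228 -.2208 .022 8.14
```

```text
t 7.65 pos [ 0.5249 -0.2097  0.1199] toolY deg 8.91 tilt [-0.0016  0.0016 -1.    ] F [ 0.1  0.5 -0.3] w 0.0852
tool units total [-0.0216 -0.0072  0.1958] yaw units 0.0258 deg 0.8 min rows 2.0
```

Call:
send_rows --plan '[{"translation":[-0.022,-0.007,0],"yaw":0.026},{"translation":[0,0,0.05],"yaw":0},{"translation":[0,0,0.05],"yaw":0},{"translation":[0,0,0.05],"yaw":0},{"translation":[0,0,0.044],"yaw":0},{"translation":[0,0,0],"yaw":0},{"translation":[0,0,0],"yaw":0}]'

```text
t: 8.35
position: [0.5239, -0.2236, 0.0244]
tcp_rot: [2.06, 2.37, 0.001]
force: [0.1, -0.2, -0.0]
grip_width: 0.0854
grasp_force: 0.0
```

Call:
send_rows --plan '[{"translation":[0,0,0],"yaw":0},{"translation":[0,0,0],"yaw":0},{"translation":[0,0,0],"yaw":0},{"translation":[0,0,0],"yaw":0},{"translation":[0,0,0],"yaw":0},{"translation":[0,0,0],"yaw":0},{"translation":[0,0,0],"yaw":0},{"translation":[0,0,0],"yaw":0}]' --jaw 0 --force 80

```text
t: 9.15
position: [0.5245, -0.2237, 0.0252]
tcp_rot: [2.059, 2.369, 0.003]
force: [-0.4, 1.0, 6.7]
grip_width: 0.0533
grasp_force: 83.5
```

```bash
python3 plan.py .5228 -.2208 .022 8.14
python3 - <<'E'
from h import *
c=snap('scene','pics/s6.png'); cv2.imwrite('pics/s6c.png',cv2.resize(c['color'][220:340,310:450,::-1],None,fx=4,fy=4,interpolation=cv2.INTER_CUBIC))
E
```

```text
t 9.15 pos [ 0.5245 -0.2237  0.0252] toolY deg 8.0 tilt [ 3.e-03 -2.e-04 -1.e+00] F [-0.4  1.   6.7] w 0.0533
tool units total [ 0.0063 -0.0026  0.0064] yaw units -0.0046 deg -0.1 min rows 1.0
```

View pics/s6c.png

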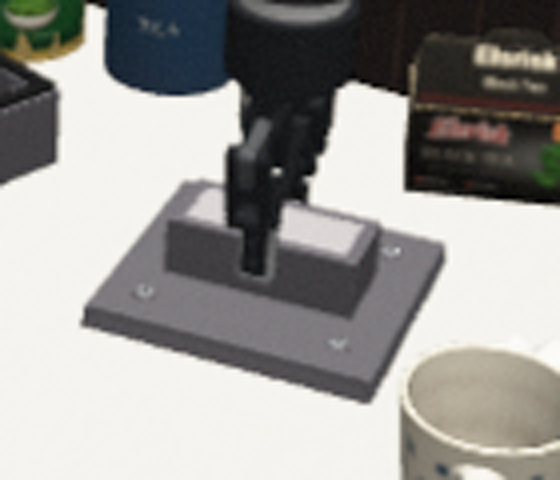

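The picture shows the fingers across the hood with opening 53.3 mm, so it is gripped. Lift, turn parallel to the box, carry over.

Call:
send_rows --plan '[{"translation":[0,0,-0.03],"yaw":0},{"translation":[0,0,-0.06],"yaw":0},{"translation":[0,0,-0.06],"yaw":0},{"translation":[0,0,-0.06],"yaw":0},{"translation":[0,0,-0.06],"yaw":0},{"translation":[0,0,0],"yaw":0.2},{"translation":[0,0,0],"yaw":0.21},{"translation":[0,0,0],"yaw":0.21},{"translation":[0,0,0],"yaw":0.21},{"translation":[0,0,0],"yaw":0}]'

```text
t: 10.2
position: [0.5227, -0.2231, 0.1587]
tcp_rot: [-2.524, -1.87, 0.0]
force: [-0.2, -0.4, -3.4]
grip_width: 0.0527
grasp_force: 84.9
```

Call:
send_rows --plan '[{"translation":[0.04,-0.01,0],"yaw":0},{"translation":[0.06,-0.016,0],"yaw":0},{"translation":[0.07,-0.019,0],"yaw":0},{"translation":[0.07,-0.019,0],"yaw":0},{"translation":[0.07,-0.019,0],"yaw":0},{"translation":[0.07,-0.019,0],"yaw":0},{"translation":[0.07,-0.019,0],"yaw":0},{"translation":[0.06,-0.015,0],"yaw":0},{"translation":[0.04,-0.01,0],"yaw":0},{"translation":[0,0,0],"yaw":0}]'

```text
t: 11.2
position: [0.5332, 0.0655, 0.1584]
tcp_rot: [-2.514, -1.881, -0.002]
force: [0.2, 0.1, -3.0]
grip_width: 0.0526
grasp_force: 84.8
```

Call:
send_rows --plan '[{"translation":[0,0,0],"yaw":0},{"translation":[0,0,0],"yaw":0},{"translation":[0,0,0],"yaw":0}]'

```text
t: 11.5
position: [0.5332, 0.0593, 0.1585]
tcp_rot: [2.526, 1.868, -0.0]
force: [0.2, -0.3, -3.1]
grip_width: 0.0526
grasp_force: 84.8
```

```bash
python3 plan.py .5347 .0630 .105 -16.86
python3 - <<'E'
from h import *
import pickle
for n in('scene','top'):
    c=snap(n,f'pics/{n}7.png'); pickle.dump(c,open(n+'7.pkl','wb'))
E
```

```text
t 11.5 pos [0.5332 0.0593 0.1585] toolY deg -17.04 tilt [ 1.e-04 -2.e-04 -1.e+00] F [ 0.2 -0.3 -3.1] w 0.0526
tool units total [0.008  0.0007 0.107 ] yaw units -0.0059 deg -0.2 min rows 2.0
```

Before lowering, I'll check numerically where the cover sits in the hand, by sub-pixel edge offsets in the top image.

```bash
cat > edge.py <<'E'
from h import *
import pickle
from scipy.optimize import least_squares
from scipy.ndimage import map_coordinates
def refine(c,p,hx,hy,z,it=4,rng=.012):
    g=cv2.cvtColor(c['color'],cv2.COLOR_RGB2GRAY).astype(float); p=np.array(p,float)
    e=[((sx*hx,t*hy),(sx,0)) for sx in(1,-1) for t in np.linspace(-.9,.9,31)]+[((t*hx,sy*hy),(0,sy)) for sy in(1,-1) for t in np.linspace(-.9,.9,31)]
    P=np.array([a for a,_ in e]); N=np.array([b for _,b in e]); o=np.arange(-rng,rng+1e-9,.0005)
    for _ in range(it):
        r=R.from_euler('z',p[2]).as_matrix()[:2,:2]
        Q=(P[:,None]+N[:,None]*o[None,:,None])@r.T+p[:2]
        uv=proj(c,np.c_[Q.reshape(-1,2),np.full(Q.size//2,z)])
        I=map_coordinates(g,[uv[:,1],uv[:,0]],order=1,mode='nearest').reshape(len(P),-1)
        I=cv2.GaussianBlur(I,(9,1),0); G=np.diff(I,axis=1); k=G.argmax(1); d=o[k]
        rise=I[:,-1]-I[:,0]; ok=(rise>60)&(k>1)&(k<len(o)-4)
        n=N[ok]; A=np.c_[n,P[ok,0]*n[:,1]-P[ok,1]*n[:,0]]
        x=least_squares(lambda x:A@x-d[ok],np.zeros(3),loss='soft_l1',f_scale=.0015).x
        p[:2]+=r@x[:2]; p[2]+=x[2]
    cnt=[int(ok[i*31:(i+1)*31].sum()) for i in range(4)]; med=[round(1000*float(np.median((d-A_)[...])) ,1) if 0 else None for A_ in[0]]
    res=[round(1000*float(np.median(d[i*31:(i+1)*31][ok[i*31:(i+1)*31]])),1) if cnt[i] else None for i in range(4)]
    return p.round(4),cnt,res
E
python3 - <<'E'
from edge import *
t0=pickle.load(open('top0.pkl','rb'));t7=pickle.load(open('top7.pkl','rb'));t5=pickle.load(open('top5.pkl','rb'))
print('cover0',refine(t0,[.5228,-.2208,.142],.0825,.0875,.015))
print('box0',refine(t0,[.5356,.0659,-.294],.075,.08,.061)); print('box5',refine(t5,[.5356,.0659,-.294],.075,.08,.061))
print('cover7',refine(t7,[.5341,.0622,-.2968],.0825,.0875,.1483,rng=.015))
E
```

```text
cover0 (array([ 0.5226, -0.2202,  0.1463]), [31, 31, 31, 31], [1.0, 1.0, 1.0, 1.0])
box0 (array([ 0.5344,  0.0662, -0.2986]), [31, 31, 31, 31], [0.0, -2.0, -1.0, -1.0])
box5 (array([ 0.5344,  0.0662, -0.2989]), [31, 31, 31, 31], [-0.5, -2.0, -1.0, -1.0])
cover7 (array([ 0.532 ,  0.0596, -0.3112]), [27, 9, 10, 31], [0.5, 1.5, 7.3, 0.5])
```

```bash
sed -i "s/(k<len(o)-4)/(k<len(o)-4)\&np.repeat(use,31)/; s/rng=.012)/rng=.012,use=(True,)*4)/" edge.py
python3 - <<'E'
from edge import *
t0=pickle.load(open('top0.pkl','rb'));t7=pickle.load(open('top7.pkl','rb'))
u=(True,False,False,True)
print('cover0',refine(t0,[.5228,-.2208,.142],.0825,.0875,.015,use=u))
print('box0',refine(t0,[.5356,.0659,-.294],.075,.08,.061,use=u))
for r in(.006,.01,.015):print('cover7',refine(t7,[.5341,.0622,-.2968],.0825,.0875,.1483,rng=r,use=u,it=8))
E
```

```text
cover0 (array([ 0.5239, -0.2211,  0.1454]), [31, 0, 0, 31], [0.0, None, None, 0.0])
box0 (array([ 0.5344,  0.0671, -0.2983]), [31, 0, 0, 31], [0.0, None, None, 0.0])
cover7 (array([ 0.5316,  0.0591, -0.2949]), [22, 0, 0, 31], [0.0, None, None, 0.0])
cover7 (array([ 0.532 ,  0.059 , -0.2971]), [26, 0, 0, 31], [-0.5, None, None, 0.0])
cover7 (array([ 0.5321,  0.0589, -0.2981]), [27, 0, 0, 31], [-0.5, None, None, 0.0])
```

Call:
send_rows --plan '[{"translation":[0.01,0.001,0.02],"yaw":0},{"translation":[0,0,0.04],"yaw":0},{"translation":[0,0,0.04],"yaw":0},{"translation":[0,0,0.03],"yaw":0},{"translation":[0,0,0],"yaw":0},{"translation":[0,0,0],"yaw":0},{"translation":[0,0,0],"yaw":0}]'

```text
t: 12.3
position: [0.5362, 0.0656, 0.0941]
tcp_rot: [2.524, 1.87, 0.003]
force: [0.7, -0.0, -2.8]
grip_width: 0.0527
grasp_force: 84.7
```

```bash
python3 plan.py .5350 .0640 .0752 -16.9
python3 - <<'E'
from edge import *
c=snap('top','pics/top8.png'); pickle.dump(c,open('top8.pkl','wb'))
z=manip.state()['position'][2]-.0102
for r in(.006,.01):print(refine(c,[.535,.066,-.295],.0825,.0875,z,rng=r,use=(True,False,False,True),it=8),refine(c,[.535,.066,-.295],.0825,.0875,z,rng=r,it=8))
E
```

```text
t 12.3 pos [0.5362 0.0656 0.0941] toolY deg -16.92 tilt [ 1.9e-03  4.0e-04 -1.0e+00] F [ 0.7 -0.  -2.8] w 0.0527
tool units total [-0.0038 -0.0014  0.0378] yaw units -0.0008 deg -0.0 min rows 1.0
(array([ 0.5344,  0.0652, -0.2912]), [27, 0, 0, 31], [0.0, None, None, 0.0]) (array([ 0.5339,  0.0654, -0.2959]), [26, 11, 0, 31], [0.5, 1.5, None, 0.0])
(array([ 0.5344,  0.0652, -0.2912]), [27, 0, 0, 31], [0.0, None, None, 0.0]) (array([ 0.5339,  0.0654, -0.2955]), [27, 11, 0, 31], [0.5, 1.5, None, 0.0])
```

Call:
send_rows --plan '[{"translation":[-0.001,0,0.008],"yaw":0},{"translation":[0,0,0.008],"yaw":0},{"translation":[0,0,0.008],"yaw":0},{"translation":[0,0,0.006],"yaw":0},{"translation":[0,0,0],"yaw":0},{"translation":[0,0,0],"yaw":0}]'

```text
t: 12.95
position: [0.5351, 0.0651, 0.0782]
tcp_rot: [-2.524, -1.871, 0.0]
force: [0.1, 0.2, -2.8]
grip_width: 0.0526
grasp_force: 84.7
```

Call:
send_rows --plan '[{"translation":[0,0,0.003],"yaw":0},{"translation":[0,0,0.003],"yaw":0},{"translation":[0,0,0.002],"yaw":0},{"translation":[0,0,0],"yaw":0},{"translation":[0,0,0],"yaw":0},{"translation":[0,0,0],"yaw":0}]'

```text
t: 13.55
position: [0.5353, 0.0652, 0.0746]
tcp_rot: [2.524, 1.871, 0.001]
force: [-1.8, -0.3, 1.1]
grip_width: 0.0527
grasp_force: 85.4
```

Call:
send_rows --plan '[{"translation":[0,0,0.002],"yaw":0},{"translation":[0,0,0.002],"yaw":0},{"translation":[0,0,0],"yaw":0},{"translation":[0,0,0],"yaw":0},{"translation":[0,0,0],"yaw":0},{"translation":[0,0,0],"yaw":0}]'

```text
t: 14.15
position: [0.5353, 0.0653, 0.0734]
tcp_rot: [-2.523, -1.87, -0.001]
force: [-5.2, 0.3, 10.5]
grip_width: 0.0527
grasp_force: 86.4
```

```bash
python3 plan.py .5350 .0640 .0720 -16.9
python3 - <<'E'
from edge import *
c=snap('top','pics/top9.png'); z=manip.state()['position'][2]-.0102
print(refine(c,[.535,.066,-.295],.0825,.0875,z,rng=.01,use=(True,False,False,True),it=8),refine(c,[.535,.066,-.295],.0825,.0875,z,rng=.01,it=8))
E
```

```text
t 14.15 pos [0.5353 0.0653 0.0734] toolY deg -16.91 tilt [ 2.e-04  1.e-03 -1.e+00] F [-5.2  0.3 10.5] w 0.0527
tool units total [-0.0026  0.0001  0.0027] yaw units -0.0003 deg -0.0 min rows 1.0
(array([ 0.5336,  0.0647, -0.289 ]), [29, 0, 0, 31], [0.0, None, None, 0.0]) (array([ 0.533 ,  0.0649, -0.2928]), [28, 12, 0, 31], [0.5, 1.5, None, 0.0])
```

Fx −5.2 N alongside Fz suggests skirt contact or friction, so I'll check the moment.

Run:
```python
from h import *
s=manip.state(); print(s['t'],s['force'].round(2),s['ft_torque'].round(3), s['position'].round(4))
```

```text
14.2 [-5.39  0.07 10.02] [-0.195  0.475  0.047] [0.5353 0.0653 0.0734]
```

Call:
send_rows --plan '[{"translation":[0,-0.002,0],"yaw":0},{"translation":[0,0,0],"yaw":0},{"translation":[0,0,0],"yaw":0}]'

```text
t: 14.5
position: [0.5353, 0.0653, 0.0734]
tcp_rot: [2.523, 1.87, 0.003]
force: [-1.8, -0.3, 6.8]
grip_width: 0.0526
grasp_force: 86.1
```

Run:
```python
from h import *
s=manip.state(); print(s['t'],s['force'].round(2),s['ft_torque'].round(3), s['position'].round(4))
```

```text
14.5 [-1.82 -0.32  6.81] [-0.196  0.157  0.032] [0.5353 0.0653 0.0734]
```

Call:
send_rows --plan '[{"translation":[0,-0.002,0],"yaw":0},{"translation":[0,0,0],"yaw":0},{"translation":[0,0,0],"yaw":0}]'

```text
t: 14.8
position: [0.5352, 0.0653, 0.0733]
tcp_rot: [2.522, 1.869, 0.005]
force: [2.5, -1.6, 7.2]
grip_width: 0.0528
grasp_force: 85.7
```

Run:
```python
from h import *
s=manip.state(); print(s['t'],s['force'].round(2),s['ft_torque'].round(3), s['position'].round(4))
```

```text
14.8 [ 2.45 -1.58  7.15] [-0.276 -0.232  0.05 ] [0.5352 0.0653 0.0733]
```

Lateral force has reversed without motion, so friction is holding the cover. I'll lift just off the seal and probe the skirt's side play to confirm centring.

Call:
send_rows --plan '[{"translation":[0,0.001,-0.004],"yaw":0},{"translation":[0,0,-0.004],"yaw":0},{"translation":[0,0,0],"yaw":0},{"translation":[0,0,0],"yaw":0},{"translation":[0,0,0],"yaw":0}]'

```text
t: 15.3
position: [0.5325, 0.0658, 0.0756]
tcp_rot: [-2.523, -1.87, 0.003]
force: [-0.4, 0.3, -2.7]
grip_width: 0.0525
grasp_force: 85.1
```

Call:
send_rows --plan '[{"translation":[0,0.002,0],"yaw":0},{"translation":[0,0.002,0],"yaw":0},{"translation":[0,0,0],"yaw":0},{"translation":[0,0,0],"yaw":0}]'

```text
t: 15.7
position: [0.5356, 0.065, 0.0762]
tcp_rot: [-2.524, -1.871, 0.0]
force: [0.3, 0.2, -3.8]
grip_width: 0.0525
grasp_force: 84.9
```

Call:
send_rows --plan '[{"translation":[0,0.002,0],"yaw":0},{"translation":[0,0.002,0],"yaw":0},{"translation":[0,0,0],"yaw":0},{"translation":[0,0,0],"yaw":0}]'

```text
t: 16.1
position: [0.5375, 0.0645, 0.0763]
tcp_rot: [-2.524, -1.871, -0.0]
force: [-0.1, -0.1, -2.4]
grip_width: 0.053
grasp_force: 84.9
```

Call:
send_rows --plan '[{"translation":[0,0.002,0],"yaw":0},{"translation":[0,0.002,0],"yaw":0},{"translation":[0,0,0],"yaw":0},{"translation":[0,0,0],"yaw":0}]'

```text
t: 16.5
position: [0.5394, 0.0639, 0.0763]
tcp_rot: [-2.524, -1.871, -0.0]
force: [0.1, -0.1, -2.7]
grip_width: 0.0528
grasp_force: 84.9
```

Call:
send_rows --plan '[{"translation":[0,0.002,0],"yaw":0},{"translation":[0,0.002,0],"yaw":0},{"translation":[0,0,0],"yaw":0},{"translation":[0,0,0],"yaw":0}]'

```text
t: 16.9
position: [0.5414, 0.0633, 0.0763]
tcp_rot: [2.524, 1.871, 0.0]
force: [0.2, -0.6, -2.6]
grip_width: 0.0527
grasp_force: 84.9
```

Call:
send_rows --plan '[{"translation":[0,0.002,0],"yaw":0},{"translation":[0,0.002,0],"yaw":0},{"translation":[0,0,0],"yaw":0},{"translation":[0,0,0],"yaw":0}]'

```text
t: 17.3
position: [0.543, 0.0628, 0.0762]
tcp_rot: [-2.524, -1.87, 0.001]
force: [-0.0, 0.8, -3.9]
grip_width: 0.0525
grasp_force: 84.8
```

Call:
send_rows --plan '[{"translation":[0,-0.006,0],"yaw":0},{"translation":[0,-0.01,0],"yaw":0},{"translation":[0,-0.01,0],"yaw":0},{"translation":[0,0,0],"yaw":0},{"translation":[0,0,0],"yaw":0}]'

```text
t: 17.8
position: [0.5317, 0.0663, 0.0768]
tcp_rot: [2.523, 1.869, 0.003]
force: [3.0, -1.2, -1.8]
grip_width: 0.0528
grasp_force: 85.1
```

Call:
send_rows --plan '[{"translation":[0,-0.002,0],"yaw":0},{"translation":[0,-0.002,0],"yaw":0},{"translation":[0,0,0],"yaw":0},{"translation":[0,0,0],"yaw":0}]'

```text
t: 18.2
position: [0.5314, 0.0666, 0.077]
tcp_rot: [2.522, 1.867, 0.006]
force: [5.9, -1.1, -4.8]
grip_width: 0.0527
grasp_force: 84.8
```

Call:
send_rows --plan '[{"translation":[0,0.01,0],"yaw":0},{"translation":[0,0.01,0],"yaw":0},{"translation":[0,0.008,0],"yaw":0},{"translation":[0,0,0],"yaw":0},{"translation":[0,0,0],"yaw":0}]'

```text
t: 18.7
position: [0.5418, 0.063, 0.0761]
tcp_rot: [-2.523, -1.87, 0.001]
force: [0.0, -0.2, -2.6]
grip_width: 0.0528
grasp_force: 85.2
```

Call:
send_rows --plan '[{"translation":[0,0.002,0],"yaw":0},{"translation":[0,0.002,0],"yaw":0},{"translation":[0,0,0],"yaw":0},{"translation":[0,0,0],"yaw":0}]'

```text
t: 19.1
position: [0.5431, 0.0626, 0.0759]
tcp_rot: [-2.523, -1.869, 0.002]
force: [-2.7, 1.1, -2.0]
grip_width: 0.0529
grasp_force: 85.2
```

Call:
send_rows --plan '[{"translation":[0,-0.014,0],"yaw":0},{"translation":[0.008,0,0],"yaw":0},{"translation":[0,0,0],"yaw":0},{"translation":[0,0,0],"yaw":0}]'

```text
t: 19.5
position: [0.5392, 0.0686, 0.0766]
tcp_rot: [2.523, 1.871, 0.002]
force: [0.6, -0.3, -2.4]
grip_width: 0.0526
grasp_force: 85.3
```

Call:
send_rows --plan '[{"translation":[0.002,0,0],"yaw":0},{"translation":[0.002,0,0],"yaw":0},{"translation":[0,0,0],"yaw":0},{"translation":[0,0,0],"yaw":0}]'

```text
t: 19.9
position: [0.5393, 0.0702, 0.0763]
tcp_rot: [2.524, 1.871, 0.0]
force: [-0.7, -0.2, -3.0]
grip_width: 0.0524
grasp_force: 85.3
```

Call:
send_rows --plan '[{"translation":[-0.01,0,0],"yaw":0},{"translation":[-0.01,0,0],"yaw":0},{"translation":[0,0,0],"yaw":0},{"translation":[0,0,0],"yaw":0}]'

```text
t: 20.3
position: [0.5362, 0.0602, 0.0763]
tcp_rot: [2.524, 1.87, -0.0]
force: [0.4, 0.7, -3.2]
grip_width: 0.0527
grasp_force: 85.3
```

Call:
send_rows --plan '[{"translation":[-0.002,0,0],"yaw":0},{"translation":[-0.002,0,0],"yaw":0},{"translation":[0,0,0],"yaw":0},{"translation":[0,0,0],"yaw":0}]'

```text
t: 20.7
position: [0.536, 0.0595, 0.0764]
tcp_rot: [-2.523, -1.871, -0.002]
force: [1.6, 2.5, -3.9]
grip_width: 0.0526
grasp_force: 85.2
```

The skirt contacts give a centre at TCP ≈ (.5377, .0655), with about 5.8 mm play per side, which fits the given sizes. I'll centre there.

Call:
send_rows --plan '[{"translation":[0.014,0,0],"yaw":0},{"translation":[0,0,0],"yaw":0},{"translation":[0,0,0],"yaw":0},{"translation":[0,0,0],"yaw":0}]'

```text
t: 21.1
position: [0.5376, 0.0649, 0.0762]
tcp_rot: [2.524, 1.87, -0.001]
force: [0.0, 0.3, -2.7]
grip_width: 0.0529
grasp_force: 85.3
```

```bash
python3 plan.py .5377 .0655 .0758 -17
```

```text
t 21.1 pos [0.5376 0.0649 0.0762] toolY deg -16.92 tilt [-3.e-04 -6.e-04 -1.e+00] F [ 0.   0.3 -2.7] w 0.0529
tool units total [ 0.0011 -0.0002  0.0009] yaw units 0.0027 deg 0.1 min rows 1.0
```

Call:
send_rows --plan '[{"translation":[0.001,0,0.002],"yaw":0},{"translation":[0,0,0.002],"yaw":0},{"translation":[0,0,0.001],"yaw":0},{"translation":[0,0,0],"yaw":0},{"translation":[0,0,0],"yaw":0},{"translation":[0,0,0],"yaw":0}]'

```text
t: 21.7
position: [0.5379, 0.0655, 0.074]
tcp_rot: [2.524, 1.87, 0.0]
force: [-2.8, -1.8, 2.7]
grip_width: 0.0526
grasp_force: 86.1
```

Run:
```python
from h import *
s=manip.state(); print(s['t'],s['force'].round(2),s['ft_torque'].round(3), s['position'].round(4))
```

```text
21.7 [-2.77 -1.76  2.71] [-0.441  0.175 -0.085] [0.5379 0.0655 0.074 ]
```

Call:
send_rows --plan '[{"translation":[-0.001,-0.001,0.001],"yaw":0},{"translation":[0,-0.001,0.001],"yaw":0},{"translation":[0,0,0.001],"yaw":0},{"translation":[0,0,0],"yaw":0},{"translation":[0,0,0],"yaw":0},{"translation":[0,0,0],"yaw":0}]'

```text
t: 22.3
position: [0.5379, 0.0655, 0.0731]
tcp_rot: [2.523, 1.87, 0.003]
force: [-1.5, -1.7, 6.9]
grip_width: 0.0525
grasp_force: 86.4
```

Run:
```python
from h import *
s=manip.state(); print(s['t'],s['force'].round(2),s['ft_torque'].round(3), s['position'].round(4))
```

```text
22.3 [-1.47 -1.74  6.89] [-0.448  0.1   -0.048] [0.5379 0.0655 0.0731]
```

Call:
send_rows --plan '[{"translation":[-0.001,-0.001,0.001],"yaw":0},{"translation":[0,0,0.0008],"yaw":0},{"translation":[0,0,0],"yaw":0},{"translation":[0,0,0],"yaw":0},{"translation":[0,0,0],"yaw":0},{"translation":[0,0,0],"yaw":0},{"translation":[0,0,0],"yaw":0},{"translation":[0,0,0],"yaw":0}]'

```text
t: 23.1
position: [0.5379, 0.0655, 0.0726]
tcp_rot: [2.523, 1.87, 0.005]
force: [-0.7, -0.5, 8.5]
grip_width: 0.0526
grasp_force: 86.6
```

Run:
```python
from edge import *
c=snap('top','pics/top10.png'); s=manip.state(); z=s['position'][2]-.0102
print(s['t'],s['force'].round(2),s['ft_torque'].round(3), s['position'].round(4),R.from_rotvec(s['tcp_rot']).apply([0,0,1]).round(4))
print(refine(c,[.535,.066,-.295],.0825,.0875,z,rng=.01,use=(True,False,False,True),it=8),refine(c,[.535,.066,-.295],.0825,.0875,z,rng=.01,it=8))
```

```text
23.15 [-0.6  -0.85  8.7 ] [-0.363  0.174 -0.087] [0.5379 0.0655 0.0726] [ 3.3e-03  8.0e-04 -1.0e+00]
(array([ 0.5362,  0.065 , -0.2894]), [29, 0, 0, 31], [0.0, None, None, 0.0]) (array([ 0.5356,  0.0652, -0.2947]), [28, 12, 0, 31], [0.5, 1.5, None, 0.0])
```

The camera puts the cover at (.5356, .0652) and the box at (.535, .066). The push on the seal is about 11.4 N at 2.9 mm and steady. Handing in.

```bash
python3 -c "
from bench import manip
print(manip.finish_job())"
```

```text
the job is handed in; nothing more can be done
None
```

The job is handed in but no verdict came back: the switch was tripped and its lever raised again, and the gripper is holding the cover centred on the seal (about 1 mm off by camera) with about 11.4 N.

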